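Shim the bobbin winder level

TASK

The bobbin winder has a worn foot, so its tongue-shaped corner sits low. Take the orange wedge out of its wooden holder, lay it flat on the bench and let go of it, then take it afresh and push it thin end first under the end of the low tongue until the bubble of the level on top sits centred between its two lines. Leave the wedge there carrying the corner, and do not disturb the spool, oil bottle or tin.

Things in the scene. Friction and masses are not known exactly. Their poses are not given: they have to be found in the camera images.
- wedge: loose orange wedge, 140 x 40 mm, tapering evenly from 27 to 3 mm thick, 55 to 115 g. x runs along it to the thin end, z along its 40 mm width, y through its thickness; symmetric about its x-z plane, so either broad face may lie down. Origin: mid-length, mid-thickness, in the narrow long side it stands on at the start (z up, in the holder, 40 mm tall, 15 mm thick at its middle)
- wedge_thin (a point): centre of the wedge's thin end (3 mm thick), 70 mm from mid-length, mid-width. Set on edge on the bench the wedge stands by itself and tips over flat if its upper edge is pushed sideways
- wedge_thick (a point): centre of the wedge's thick end (27 mm thick), 70 mm from mid-length, mid-width. Flat on the bench the wedge is 27 mm tall here
- holder: fixed dark wooden holder, 175 x 70 mm, 4 mm base with a tapered slot between walls whose tops are 18 mm above the bench; the wedge stands on the base, on edge, and shows 26 mm above the walls. Origin: centre of its underside; x along the slot towards the thin end
- feet: fixed pair of round rubber feet on which the winder's base rocks. Origin: midway between them; x is the rocking axis, 18 mm above this origin; y points from the feet to the low tongue, square to the tongue's end; the origin's own height above the bench varies from 0 to 2 mm
- corner (a point): middle of the lower edge of the low tongue's end, 240 mm along y of the feet's frame from the rocking axis. Aluminium tongue 66 mm wide, 10 mm thick, 80 mm long; behind it the bed, and 130 mm back from the end the 110 mm tall housing. A worn stump under the bed, 115 mm back, holds this edge 7 to 9 mm over the bench at the start; when level it is at 18 to 20 mm
- stand (a joint): tilt of the winder on its two good feet, rad: 0 is level, negative means the tongue is low, positive too high; -0.045 at the start, +0.05 at most. The tongue bears down with about 3 to 6 N; friction keeps a pushed-in wedge where it is left
- bubble_center (a point): centre of the pale round 16 mm bubble in the green vial of the black level (140 mm long) on top of the winder. In the level's frame y = 0 is centred, negative is away from the tongue (tongue too low), positive towards it (too high). It shifts about 4 mm per 10 mrad of tilt, from -17 mm at the start; it takes half a second to settle. Two black lines stand 11.5 mm either side of centre
- level (a point): centre of the level's vial, on top of the winder, 112 mm above the base plate's underside; y runs along the vial towards the tongue, square to the rocking axis; z is square to the base plate, so it is upright when level
- spool: bystander: red thread spool, 52 mm across, 56 mm tall; origin under its centre
- oil: bystander: amber oil bottle, 40 mm across, 85 mm tall; origin under its centre
- tin: bystander: blue round tin, 64 mm across, 34 mm tall; origin under its centre
Mind the look-alikes: they are no part of the job. Of the things like the wedge, leave any that is black or purple; of the rest the smaller one is meant.

How it is judged:
By the outcome, as a careful person would: the job done as asked, in the order asked, and still so for the second after the job is handed in, with the robot touching nothing.
It also fails if it takes over 58 s, if anything falls off the work surface, if the arm or the gripper's body presses on something with over 40 N, if the wrist force passes 120 N, or if a joint passes its speed limit or range.

ROBOT

A 6-joint arm with a two-finger parallel gripper is mounted at the origin on the work surface. World frame = base frame: x ahead of the robot, y to its left, z up, the work surface at z = 0. Lengths are in m, angles in rad, forces in N, time in s.
With the tool pointing down it reaches from about 0.325 to 0.775 m from the base axis. Payload 9.3 kg.
Tool frame: the origin (TCP) lies midway between the tips of the shut fingers; the grasp point (between the pads) lies 19 mm behind it; z points along the fingers, y is the direction in which the jaws open and shut (so a half turn about z gives the same grasp; the last joint's range is limited). The gripper opens to 85 mm and grips with 20 to 120 N. Pads are 22 mm wide; open, the fingers measure 114 mm over their backs; the gripper's body (76 mm by 85 mm) begins 54 mm behind the grasp point. The pads swing forward as they close: fully open they stand 13 mm farther back than shut.
Start: joints at [-1.262, 0.259, 0.021, 1.334, 0, 1.418], TCP at [0.245, -0.492, 0.231] pointing down, gripper open.
Joint ranges: [-3.04, 3.04], [-0.91, 1.82], [-1.04, 1.36], [-1.92, 1.95], [-1.52, 1.45], [-3.14, 3.14]. Speed limits (rad/s): [2.22, 2.22, 2.79, 3.14, 3.14, 3.14].

INTERFACE

Orientations are given as a rotation vector (axis times angle).
In Python, from cell import robot, eyes, ticket gives the robot as it stands.
- The arm moves only by the tool send_rows, never from a script. Its argument "moves" is one flat list of numbers, 7 for each row, row after row: the turn, a rotation vector about the tool's x, y, z in rad, then the shift along the tool's x, y, z in m, then the opening, from -1 (shut) to 1 (fully open). A call has 1 to 10 rows; each row is the pose to reach, as a shift and turn from the pose measured when the call began, along the tool's axes at that moment; what a row does not reach only later rows make up. A row lasts 1/8 s, in which the tool goes at most 62.5 mm and 10.7 degrees, less where a joint would pass 70% of its speed; a pose out of reach is approached as far as the arm can. A call with a gripper value outside its range is refused whole. The fingers move at their own pace and stop on an object; "newtons" is the grip in N (left out, the last holds). Time passes only in rows, so rows that repeat a pose let the fingers close. It gives the time, the measured TCP pose, the force and the opening at its end, in the units of the state.
- robot.sense(): the state, without advancing time (a new reading comes with each control period).
- eyes.capture(name): name is "side" or "top"; returns a dict with "img" (480x640x3 uint8, red, green, blue), "fx", "fy", "cx", "cy" (pixels), "extrinsics" (4x4, takes a point from camera to world coordinates). Camera axes: x right, y up, looking along -z (the intrinsics and any distortion apply to the point x, -y, -z); pixel columns grow to the right and rows downward; lengths in m; the calibration is good to about 2 mm. A picture is of the moment at which its call begins. There is no depth.
- ticket.close_job(): hands the job in, once; it reports no verdict.
The state is a dict: "clock": time; "joint_positions": joint angles; "joint_velocities": joint speeds; "joint_torque": joint torques, N m; "tcp_pos": TCP position; "eef_rot": TCP orientation; "wrist_force": force on the tool from outside, world axes, zero at the start; "wrist_torque": the same for the moment, N m; "width": opening from 0.0 (shut) to 1.0 (fully open).
Only numpy, scipy, OpenCV 4.12 (cv2) and the standard library are available. Lean on these libraries where they do the work, as an engineer would, in place of code of your own. Each camera call takes 0.05 s, during which the arm holds its last target.

## Working session

There is one attempt and no reset: what is moved stays moved. The work goes in short steps, Python scripts to look and compute and a tool call to move; the robot and the scene stay as the last step left them, time stands still between calls to the robot, and variables do not carry over. Pictures are saved under pics/ and viewed, and the job is handed in when it is done.

Besides the shell and the picture viewer there is one more tool, called after "Call:" as name(argument=value, ...) on one line, values as JSON. send_rows: Moves the arm, as the interface text tells. Its arguments: {"type":"object","properties":{"moves":{"type":"array","items":{"type":"number"}},"newtons":{"type":"number"}},"required":["moves"]}

```bash
mkdir -p pics; ls
python3 - <<'E'
from cell import robot, eyes, ticket
import cv2,numpy as np
np.set_printoptions(precision=4,suppress=True)
print(robot.sense())
for n in("side","top"):
    c=eyes.capture(n); cv2.imwrite(f"pics/{n}0.png",c["img"][:,:,::-1])
    print({k:v for k,v in c.items() if k!="img"})
E
```

```text
pics
{'clock': 0.0, 'joint_positions': array([-1.2616,  0.2592,  0.0208,  1.3337,  0.    ,  1.4182]), 'joint_velocities': array([-0.001 , -0.0008, -0.0009, -0.0004, -0.0008, -0.0006]), 'joint_torque': array([ -0.0007, -55.5644,  34.4527,   0.014 ,  -0.    ,   0.    ]), 'tcp_pos': array([ 0.245 , -0.4921,  0.2307]), 'eef_rot': array([-3.0569, -0.7186,  0.0002]), 'wrist_force': array([-0.9079,  0.5988, -0.1071]), 'wrist_torque': array([-0.0519,  0.0134, -0.0299]), 'width': 1.0010896429677667}
{'fx': 447.74116966149694, 'fy': 447.74116966149694, 'cx': 318.1419263317567, 'cy': 237.00161460868762, 'extrinsics': array([[-0.7357,  0.5014, -0.4554, -0.0515],
       [-0.6772, -0.5543,  0.4838,  0.7411],
       [-0.0099,  0.6643,  0.7474,  0.9681],
       [ 0.    ,  0.    ,  0.    ,  1.    ]])}
{'fx': 468.554585057769, 'fy': 468.554585057769, 'cx': 316.29757275649536, 'cy': 241.82166045252174, 'extrinsics': array([[-0.0234,  0.9835, -0.1794,  0.2872],
       [-0.9992, -0.0287, -0.0275,  0.1817],
       [-0.0322,  0.1786,  0.9834,  1.1292],
       [ 0.    ,  0.    ,  0.    ,  1.    ]])}
```

View pics/side0.png

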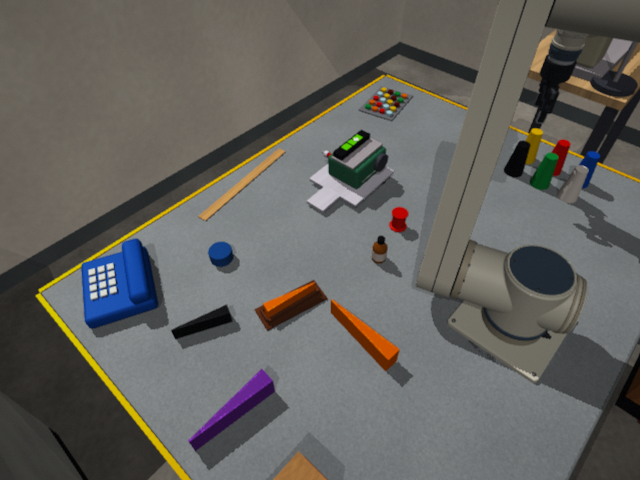

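View pics/top0.png

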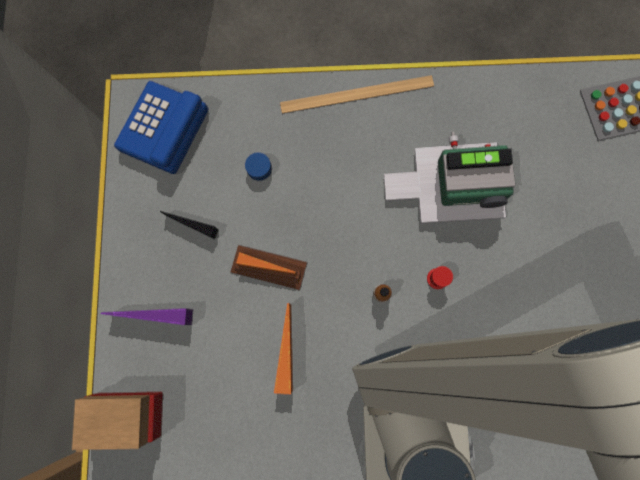

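The target is the orange wedge in the holder (top view about 235–300, 267). The tongue end is at about (385,186), pointing left. Next I'll zoom in on both.

```bash
cat > h.py <<'E'
from cell import robot, eyes, ticket
import cv2,numpy as np
from scipy.spatial.transform import Rotation as R
np.set_printoptions(precision=4,suppress=True)
def ray(c,u,v):
    E=c["extrinsics"]; d=np.array([(u-c["cx"])/c["fx"],-(v-c["cy"])/c["fy"],-1.]); return E[:3,3],E[:3,:3]@d
def plane(c,u,v,z):
    o,d=ray(c,u,v); return o+d*(z-o[2])/d[2]
def proj(c,P):
    E=c["extrinsics"]; q=E[:3,:3].T@(np.asarray(P)-E[:3,3]); return np.array([c["cx"]-c["fx"]*q[0]/q[2],c["cy"]+c["fy"]*q[1]/q[2]])
def crop(c,name,x0,y0,x1,y1,s):
    im=c["img"][y0:y1,x0:x1,::-1]; im=cv2.resize(im,None,fx=s,fy=s,interpolation=cv2.INTER_CUBIC); cv2.imwrite(f"pics/{name}.png",im)
E
python3 - <<'E'
from h import *
t=eyes.capture("top"); s=eyes.capture("side")
a=[(t,220,230,320,300),(t,375,135,535,235),(s,240,270,340,340),(s,300,125,400,215)]
ims=[]
for c,x0,y0,x1,y1 in a:
    im=c["img"][y0:y1,x0:x1,::-1]; ims.append(cv2.resize(im,(400,int(400*(y1-y0)/(x1-x0))),interpolation=cv2.INTER_CUBIC))
def st(a,b):
    h=max(a.shape[0],b.shape[0]); return np.hstack([cv2.copyMakeBorder(i,0,h-i.shape[0],0,0,0) for i in(a,b)])
cv2.imwrite("pics/z0.png",st(ims[0],ims[1]));cv2.imwrite("pics/z1.png",st(ims[2],ims[3]))
E
```

```text
(no output)
```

View pics/z0.png

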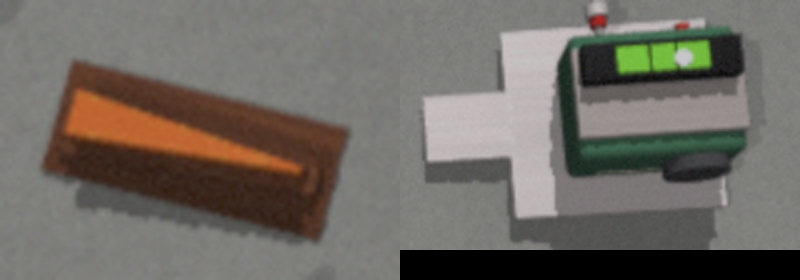

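View pics/z1.png

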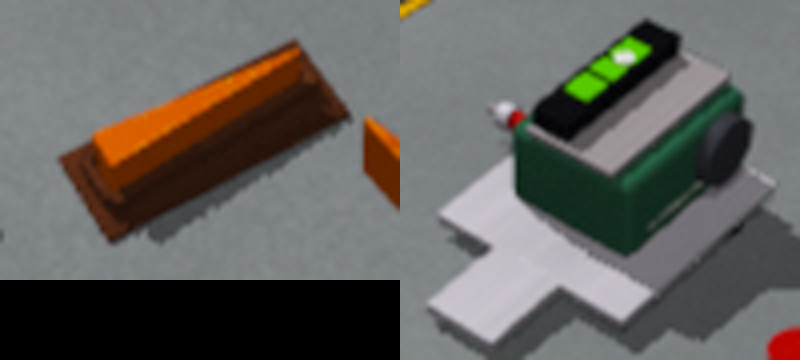

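Run:
```python
from h import *
t=eyes.capture("top"); s=eyes.capture("side")
p=lambda u,v,z:plane(t,u,v,z)
A=p(238.75,252,.044);B=p(236.2,263.9,.044);C=p(296,273,.044)
print(A,B,C,"thick mid",(A+B)/2,np.linalg.norm(A-B),np.linalg.norm((A+B)/2-C))
q=lambda u,v,z:plane(s,240+u/4,270+v/4,z)
A=q(93,133,.044);B=q(113,166,.044);C=q(299,46,.044)
print("side",A,B,C,(A+B)/2,np.linalg.norm(A-B),np.linalg.norm((A+B)/2-C))
r=lambda u,v,z:plane(t,375+(u-400)/2.5,135+v/2.5,z)
print("tongue",r(423,98,.018),r(428,162,.018),r(508,92,.02),r(515,155,.02))
r2=lambda u,v,z:plane(s,300+(u-400)/4,125+v/4,z)
print("tongue side",r2(427,305,.018),r2(492,343,.018),r2(560,287,.02))
# bystanders
for n,u,v in(("tin",258,166),("oil",382,292),("spool",440,277)): print(n,p(u,v,.05))
```

```text
[0.4661 0.3956 0.044 ] [0.438  0.4014 0.044 ] [0.4127 0.2611 0.044 ] thick mid [0.452  0.3985 0.044 ] 0.028733009066468924 0.14290143272364828
side [0.4643 0.3923 0.044 ] [0.4381 0.4002 0.044 ] [0.4156 0.2598 0.044 ] [0.4512 0.3962 0.044 ] 0.02742027665269901 0.14097234227362632
tongue [0.6543 0.0415 0.018 ] [0.5891 0.0399 0.018 ] [ 0.657  -0.0417  0.02  ] [ 0.5928 -0.0444  0.02  ]
tongue side [0.6522 0.0418 0.018 ] [0.5878 0.0389 0.018 ] [ 0.5885 -0.0397  0.02  ]
tin [0.6749 0.3488 0.05  ]
oil [0.3631 0.0644 0.05  ]
spool [ 0.3939 -0.0696  0.05  ]
```

```bash
cat >> h.py <<'E'
def rel(x,y,z,yaw):
    """down-pointing target: tool y axis at world heading yaw (deg). prints turn+shift in the tool frame"""
    s=robot.sense(); R0=R.from_rotvec(s["eef_rot"]); a=np.radians(yaw)
    Y=np.array([np.cos(a),np.sin(a),0]);Z=np.array([0,0,-1.]);X=np.cross(Y,Z)
    Rt=R.from_matrix(np.stack([X,Y,Z],1))
    return (R0.inv()*Rt).as_rotvec(), R0.inv().apply(np.array([x,y,z])-s["tcp_pos"])
def st():
    s=robot.sense(); M=R.from_rotvec(s["eef_rot"]).as_matrix()
    print("t",round(s["clock"],2),"tcp",s["tcp_pos"],"yhead",np.degrees(np.arctan2(M[1,1],M[0,1])),"z",M[:,2],"F",s["wrist_force"],"w",s["width"],"q",s["joint_positions"])
E
python3 - <<'E'
from h import *
st()
d=-105.4
for y in(d+90,d-90): print(y,*rel(.433,.329,.15,y))
E
```

```text
t 0.3 tcp [ 0.245  -0.4923  0.231 ] yhead -63.544184058539656 z [-0.0002  0.0005 -1.    ] F [-0.149   0.161   0.6555] w 1.0007115720449278 q [-1.2616  0.2588  0.0212  1.3337 -0.      1.4182]
-15.400000000000006 [-0.0005 -0.0003 -0.8403] [ 0.5342 -0.6515  0.0814]
-195.4 [-0.0003  0.0006  2.3013] [ 0.5342 -0.6515  0.0814]
```

Call:
send_rows(moves=[0, 0, -0.84, 0.534, -0.651, 0.07, 1, 0, 0, -0.84, 0.534, -0.651, 0.07, 1, 0, 0, -0.84, 0.534, -0.651, 0.07, 1, 0, 0, -0.84, 0.534, -0.651, 0.07, 1, 0, 0, -0.84, 0.534, -0.651, 0.07, 1, 0, 0, -0.84, 0.534, -0.651, 0.07, 1, 0, 0, -0.84, 0.534, -0.651, 0.07, 1, 0, 0, -0.84, 0.534, -0.651, 0.07, 1, 0, 0, -0.84, 0.534, -0.651, 0.07, 1, 0, 0, -0.84, 0.534, -0.651, 0.07, 1])

```text
clock: 1.55
tcp_pos: [0.3842, 0.117, 0.1798]
eef_rot: [2.499, 1.903, 0.002]
wrist_force: [2.7, -1.2, 0.1]
width: 1.0
```

Run:
```python
from h import *
st()
print(*rel(.433,.329,.13,-15.4))
```

```text
t 1.55 tcp [0.3842 0.117  0.1798] yhead -15.403673778358923 z [ 0.0012  0.0004 -1.    ] F [ 2.7129 -1.2335  0.0682] w 1.0000956831463157 q [ 0.0856  0.0284 -0.3918  1.1493  0.0003  1.9252]
[ 0.0011 -0.0007 -0.0001] [ 0.2173 -0.0094  0.0499]
```

Call:
send_rows(moves=[0, 0, 0, 0.217, -0.009, 0.05, 1, 0, 0, 0, 0.217, -0.009, 0.05, 1, 0, 0, 0, 0.217, -0.009, 0.05, 1, 0, 0, 0, 0.217, -0.009, 0.05, 1, 0, 0, 0, 0.217, -0.009, 0.05, 0.3, 0, 0, 0, 0.217, -0.009, 0.05, 0.3])

```text
clock: 2.3
tcp_pos: [0.4329, 0.3282, 0.1298]
eef_rot: [2.498, 1.904, 0.001]
wrist_force: [0.4, -0.4, 0.6]
width: 0.658
```

Run:
```python
from h import *
st()
print(*rel(.433,.329,.021,-15.4))
c=eyes.capture("side"); crop(c,"s1",220,200,360,340,4)
c=eyes.capture("top"); crop(c,"t1",200,210,340,320,4)
```

```text
t 2.3 tcp [0.4329 0.3282 0.1298] yhead -15.38072306743835 z [ 0.0006 -0.0002 -1.    ] F [ 0.3576 -0.4018  0.5629] w 0.6579802032636373 q [ 0.4944  0.2964 -0.1905  1.0834 -0.0004  2.3337]
[0.0006 0.     0.0003] [ 0.0008 -0.0002  0.1088]
```

View pics/s1.png

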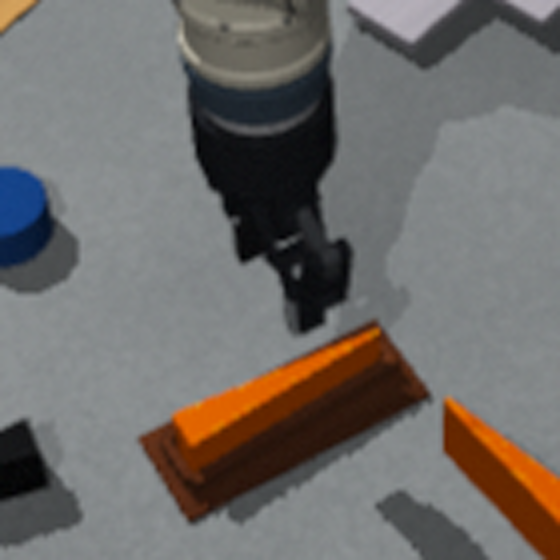

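The side view shows the gripper over the wedge's middle with the jaws across its thickness. I'll descend and grip.

Call:
send_rows(moves=[0, 0, 0, 0.001, 0, 0.05, 0.3, 0, 0, 0, 0.001, 0, 0.09, 0.3, 0, 0, 0, 0.001, 0, 0.107, 0.3, 0, 0, 0, 0.001, 0, 0.107, 0.3, 0, 0, 0, 0.001, 0, 0.107, -1, 0, 0, 0, 0.001, 0, 0.107, -1, 0, 0, 0, 0.001, 0, 0.107, -1, 0, 0, 0, 0.001, 0, 0.107, -1], newtons=40)

```text
clock: 3.4
tcp_pos: [0.4344, 0.3289, 0.0246]
eef_rot: [2.499, 1.902, 0.006]
wrist_force: [-0.1, -2.2, 8.0]
width: 0.168
```

Run:
```python
from h import *
st()
c=eyes.capture("side"); crop(c,"s2",220,200,360,340,4)
```

```text
t 3.4 tcp [0.4344 0.3289 0.0246] yhead -15.461004494458633 z [ 0.0037  0.001  -1.    ] F [-0.0993 -2.2049  7.9609] w 0.16801225152830834 q [ 0.4945  0.3911 -0.349   0.827  -0.0008  2.3351]
```

View pics/s2.png

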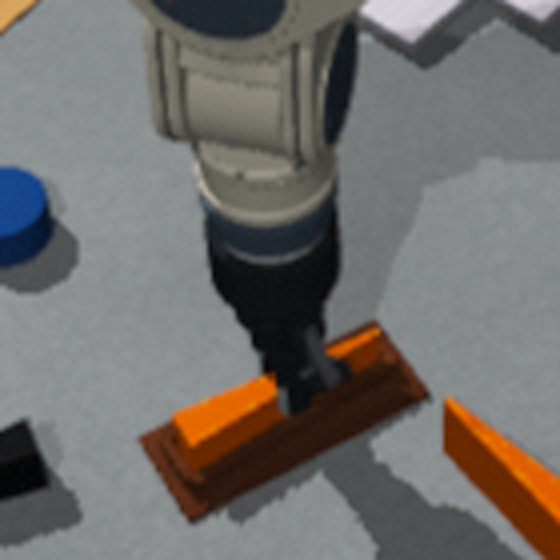

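Gripped at 14.3 mm, which matches the mid-thickness. Now I'll lift.

Call:
send_rows(moves=[0, 0, 0, 0, 0, -0.02, -1, 0, 0, 0, 0, 0, -0.05, -1, 0, 0, 0, 0, 0, -0.09, -1, 0, 0, 0, 0, 0, -0.09, -1], newtons=60)

```text
clock: 3.95
tcp_pos: [0.4355, 0.3296, 0.118]
eef_rot: [2.498, 1.901, 0.015]
wrist_force: [0.1, 0.6, -2.5]
width: 0.165
```

Run:
```python
from h import *
st()
d=np.degrees(np.arctan2(-1,.03)); print(d)
print(*rel(.60,.185,.08,d+90))
c=eyes.capture("side"); crop(c,"s3",220,200,360,340,4)
```

```text
t 3.95 tcp [0.4355 0.3296 0.118 ] yhead -15.454728215818422 z [ 0.0091  0.0039 -1.    ] F [ 0.0805  0.605  -2.4899] w 0.16533152017956487 q [ 0.4948  0.3037 -0.2123  1.045  -0.0009  2.3353]
-88.28164199834454
[ 0.0086 -0.005  -0.2997] [-0.0958  0.1968  0.0389]
```

View pics/s3.png

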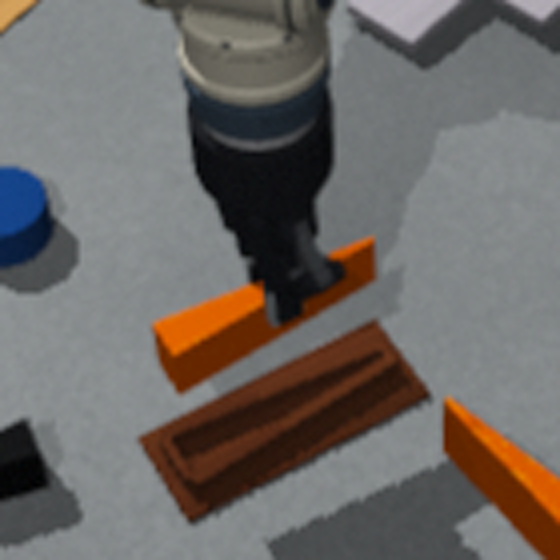

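It's out of the holder and level in the jaws. I'll carry it to a clear spot in front of the tongue.

Call:
send_rows(moves=[0.008, -0.005, -0.15, -0.048, 0.098, 0, -1, 0.008, -0.005, -0.3, -0.096, 0.197, 0.03, -1, 0.008, -0.005, -0.3, -0.096, 0.197, 0.039, -1, 0.008, -0.005, -0.3, -0.096, 0.197, 0.039, -1, 0.008, -0.005, -0.3, -0.096, 0.197, 0.039, -1, 0.008, -0.005, -0.3, -0.096, 0.197, 0.039, -1])

```text
clock: 4.75
tcp_pos: [0.5984, 0.1844, 0.0771]
eef_rot: [-2.187, -2.253, 0.006]
wrist_force: [-0.1, 0.1, -1.0]
width: 0.162
```

Run:
```python
from h import *
st()
print(*rel(.60,.185,.0215,1.7))
c=eyes.capture("side"); crop(c,"s4",200,120,400,270,4)
```

```text
t 4.75 tcp [0.5984 0.1844 0.0771] yhead 1.723699059973837 z [-0.0037 -0.0015 -1.    ] F [-0.0681  0.0866 -1.0079] w 0.16227125579827661 q [ 0.1654  0.4674 -0.0622  1.045  -0.0008  1.7061]
[-0.0037  0.0014  0.0004] [0.0007 0.0018 0.0556]
```

View pics/s4.png

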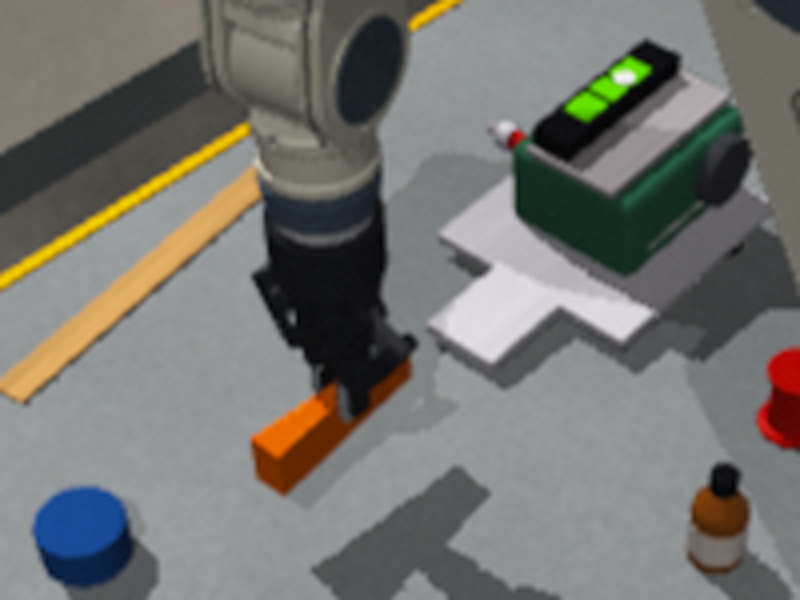

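Call:
send_rows(moves=[-0.004, 0.001, 0, 0.001, 0.002, 0.03, -1, -0.004, 0.001, 0, 0.001, 0.002, 0.048, -1, -0.004, 0.001, 0, 0.001, 0.002, 0.055, -1, -0.004, 0.001, 0, 0.001, 0.002, 0.055, -1])

```text
clock: 5.3
tcp_pos: [0.5997, 0.1865, 0.0229]
eef_rot: [2.185, 2.256, 0.001]
wrist_force: [0.1, 0.2, -0.1]
width: 0.162
```

Run:
```python
from h import *
st()
c=eyes.capture("side"); crop(c,"s5",220,140,380,260,5)
```

```text
t 5.3 tcp [0.5997 0.1865 0.0229] yhead 1.8277627028726102 z [ 0.001  -0.0002 -1.    ] F [ 0.0639  0.186  -0.1019] w 0.1620995818421841 q [ 0.1681  0.5131 -0.1365  0.9202 -0.0004  1.707 ]
```

View pics/s5.png

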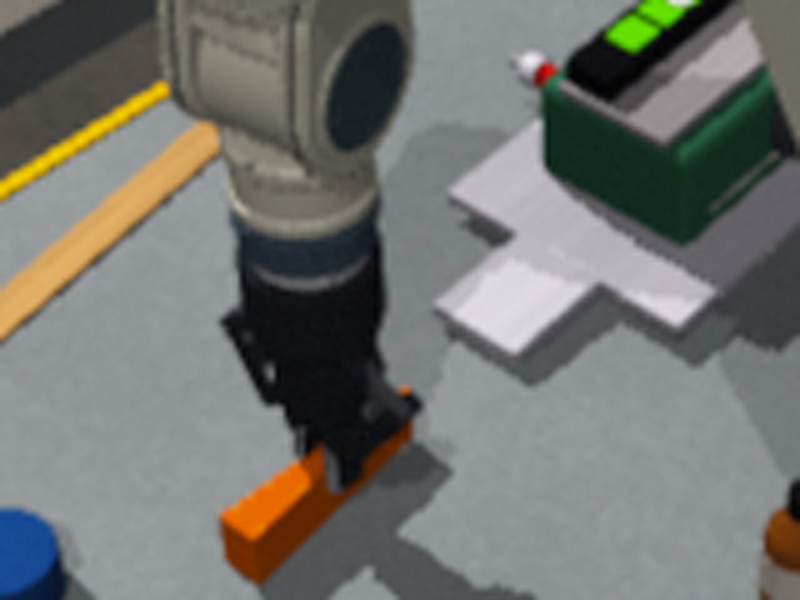

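Nearly down. I'll go 2 mm lower, checking for contact force, then open.

Call:
send_rows(moves=[0, 0, 0, 0, 0, 0.002, -1, 0, 0, 0, 0, 0, 0.0025, -1, 0, 0, 0, 0, 0, 0.0025, -1])

```text
clock: 5.72
tcp_pos: [0.6002, 0.1864, 0.0211]
eef_rot: [2.185, 2.255, 0.002]
wrist_force: [0.2, 0.6, 0.3]
width: 0.16
```

Call:
send_rows(moves=[0, 0, 0, 0, 0, 0.0015, -1, 0, 0, 0, 0, 0, 0.0015, -1])

```text
clock: 5.98
tcp_pos: [0.6004, 0.1863, 0.0207]
eef_rot: [2.185, 2.255, 0.004]
wrist_force: [-2.9, -0.5, 8.8]
width: 0.163
```

Call:
send_rows(moves=[0, 0, 0, 0, 0, -0.001, 0, 0, 0, 0, 0, 0, -0.001, 1, 0, 0, 0, 0, 0, -0.001, 1, 0, 0, 0, 0, 0, -0.001, 1, 0, 0, 0, 0, 0, -0.001, 1])

```text
clock: 6.6
tcp_pos: [0.6004, 0.1863, 0.0216]
eef_rot: [2.185, 2.255, 0.004]
wrist_force: [-0.0, -0.4, 0.0]
width: 0.998
```

Run:
```python
from h import *
st()
c=eyes.capture("side"); crop(c,"s6",220,140,380,260,5)
```

```text
t 6.6 tcp [0.6004 0.1863 0.0216] yhead 1.8089857781696181 z [ 0.0031  0.0001 -1.    ] F [-0.0246 -0.4469  0.019 ] w 0.9984905695078398 q [ 0.1677  0.514  -0.1387  0.915  -0.0004  1.7069]
```

View pics/s6.png

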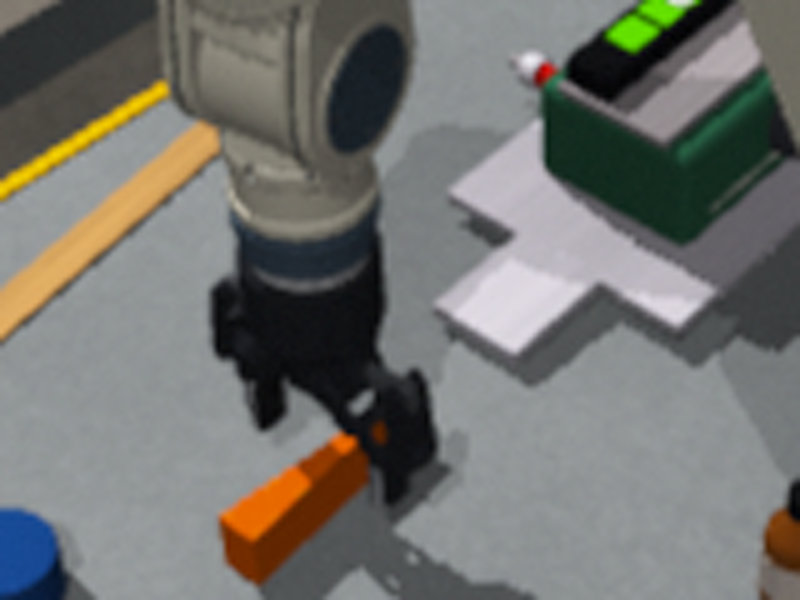

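Released and standing on edge. Now I'll push its upper edge sideways with the near finger.

Call:
send_rows(moves=[0, 0, 0, 0, 0.022, 0.001, 1, 0, 0, 0, 0, 0.03, 0.002, 1, 0, 0, 0, 0, 0.036, 0.002, 1, 0, 0, 0, 0, 0.042, 0.002, 1, 0, 0, 0, 0, 0.048, 0.002, 1, 0, 0, 0, 0, 0.054, 0.002, 1, 0, 0, 0, 0, 0.058, 0.002, 1, 0, 0, 0, 0, 0.058, 0.002, 1])

```text
clock: 7.65
tcp_pos: [0.6586, 0.1881, 0.0197]
eef_rot: [2.185, 2.255, 0.004]
wrist_force: [-0.3, -0.7, -0.2]
width: 0.999
```

Run:
```python
from h import *
st()
c=eyes.capture("side"); crop(c,"s7",220,140,380,260,5)
```

```text
t 7.65 tcp [0.6586 0.1881 0.0197] yhead 1.8033855924272904 z [ 0.0031  0.0002 -1.    ] F [-0.3383 -0.7309 -0.2157] w 0.9987690814247916 q [ 0.156   0.5988  0.0172  0.9861 -0.0003  1.6954]
```

View pics/s7.png

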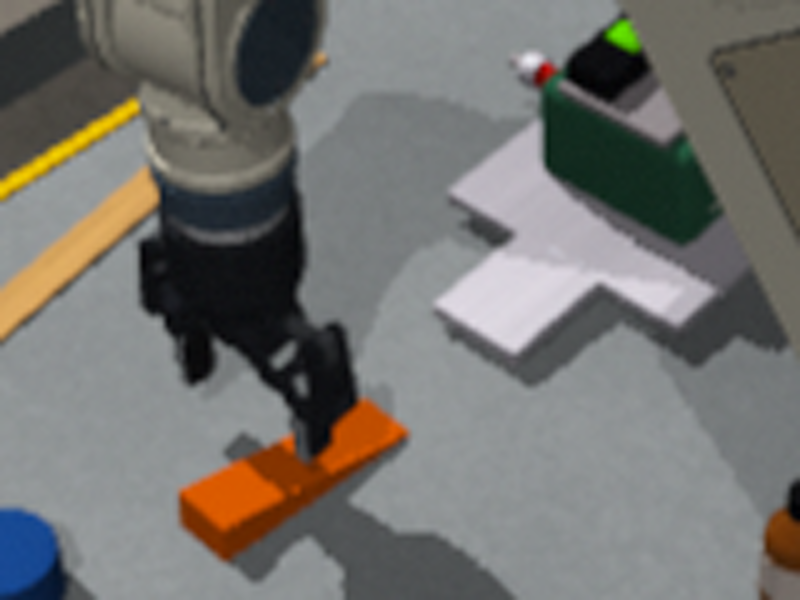

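It lies flat. I'll raise the arm and measure.

Call:
send_rows(moves=[0, 0, 0, 0, 0, -0.05, 1, 0, 0, 0, 0, 0, -0.1, 1, 0, 0, 0, -0.07, 0, -0.11, 1, 0, 0, 0, -0.07, 0, -0.11, 1])

```text
clock: 8.2
tcp_pos: [0.6606, 0.1154, 0.1311]
eef_rot: [2.187, 2.25, 0.005]
wrist_force: [0.7, 0.1, 0.1]
width: 0.998
```

Run:
```python
from h import *
st()
c=eyes.capture("side"); crop(c,"s8",220,140,380,260,5)
c=eyes.capture("top"); crop(c,"t8",250,140,410,260,5)
```

```text
t 8.2 tcp [0.6606 0.1154 0.1311] yhead 1.6512399227433712 z [ 0.005  -0.0004 -1.    ] F [0.654  0.1297 0.0813] w 0.998214186773092 q [ 0.0482  0.5001  0.1395  1.2053 -0.0006  1.5902]
```

View pics/s8.png

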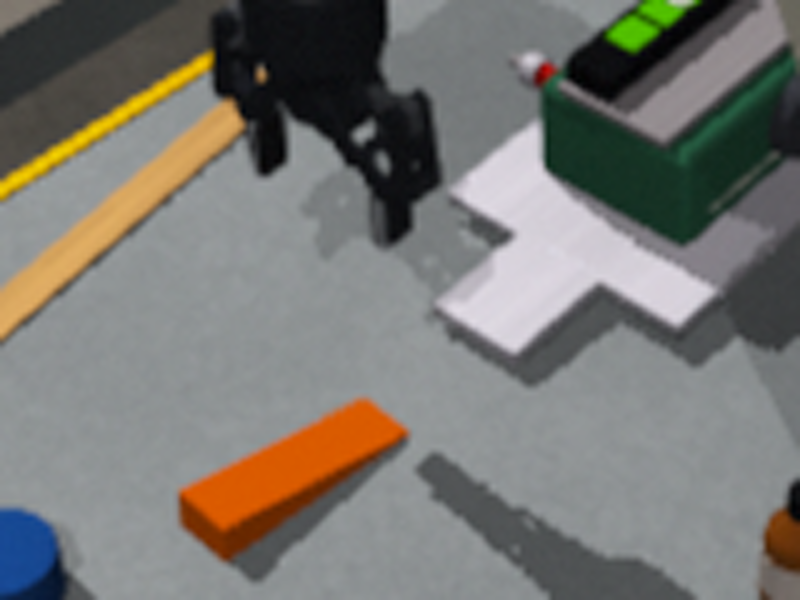

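View pics/t8.png

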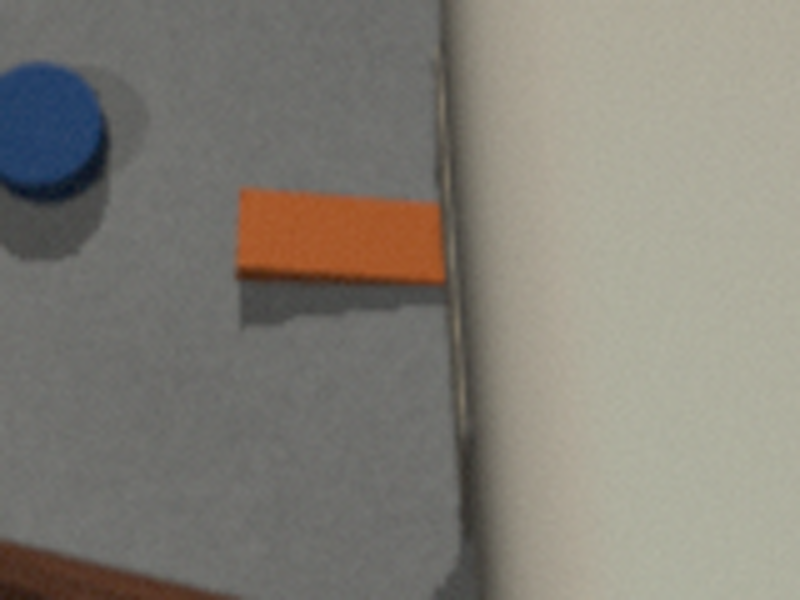

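```bash
cat >> h.py <<'E'
from scipy.optimize import least_squares
def fitw(obs,x0):
    # obs: list of (cam, u,v, (lx,lw,lz)) ; flat wedge, local lx to thin, lw left of it, thickness up
    def f(p):
        c,s=np.cos(p[2]),np.sin(p[2]); r=[]
        for cam,u,v,(lx,lw,lz) in obs:
            r+=list(proj(cam,[p[0]+c*lx-s*lw,p[1]+s*lx+c*lw,lz])-[u,v])
        return r
    o=least_squares(f,x0); return o.x,np.round(o.fun,1)
E
python3 - <<'E'
from h import *
s=eyes.capture("side");t=eyes.capture("top")
T=lambda u,v:(t,250+u/5,140+v/5); S=lambda u,v:(s,220+u/5,140+v/5)
# thin dir ~ -y; left of it is +x (far)
o=[(*S(182,494),(-.07,.02,.027)),(*S(226,530),(-.07,-.02,.027)),(*S(227,560),(-.07,-.02,0)),(*S(407,434),(.07,-.02,.003)),(*S(363,399),(.07,.02,.003)),(*T(240,188),(-.07,.02,.027)),(*T(237,270),(-.07,-.02,.027))]
p,r=fitw(o,[.62,.19,-1.5]); print(p,np.degrees(p[2]),r)
# tongue
u,v=np.array(proj(s,[0,0,0])),0
S5=lambda a,b,z:plane(s,220+a/5,140+b/5,z)
print("tongue",S5(436,304,.018),S5(517,357,.018),S5(601,284,.0205),S5(513,235,.0205))
c,sn=np.cos(p[2]),np.sin(p[2])
g=p[:2]+np.array([c,sn])*(-.045)
print("grasp",g,*rel(*g,.006,np.degrees(p[2])+90))
E
```

```text
[ 0.6246  0.1852 -1.6255] -93.13615066918719 [-0.9 -0.3 -0.5  0.2  0.2  0.5  0.7 -0.7  0.4 -0.7 -0.1  0.6 -0.1 -0.1]
tongue [0.6526 0.0395 0.018 ] [0.5851 0.0401 0.018 ] [ 0.5876 -0.0395  0.0205] [ 0.6579 -0.0365  0.0205]
grasp [0.6271 0.2302] [ 0.0021 -0.0004  0.0862] [ 0.1125 -0.0295  0.1232]
```

The fit has sub-pixel residuals: wedge centre (0.625, 0.185), heading -93°. Next I'll grasp it across its width near the thick end.

Call:
send_rows(moves=[0.002, 0, 0.086, 0.06, -0.015, 0, 0.5, 0.002, 0, 0.086, 0.112, -0.029, 0.03, 0.5, 0.002, 0, 0.086, 0.1125, -0.0295, 0.075, 0.5, 0.002, 0, 0.086, 0.1125, -0.0295, 0.075, 0.5])

```text
clock: 8.9
tcp_pos: [0.624, 0.2315, 0.0506]
eef_rot: [-2.275, -2.16, 0.009]
wrist_force: [0.5, 0.6, 0.2]
width: 0.75
```

Run:
```python
from h import *
st(); print(*rel(.6271,.2302,.003,-3.1))
c=eyes.capture("side"); crop(c,"s9",220,140,380,260,5)
```

```text
t 8.9 tcp [0.624  0.2315 0.0506] yhead -2.9726726485774835 z [-0.0071 -0.0011 -1.    ] F [0.5451 0.6205 0.2476] w 0.7501701334192903 q [0.2291 0.5506 0.013  1.0403 0.0005 1.8518]
[-0.007   0.0015  0.0022] [-0.0011  0.0035  0.0475]
```

View pics/s9.png

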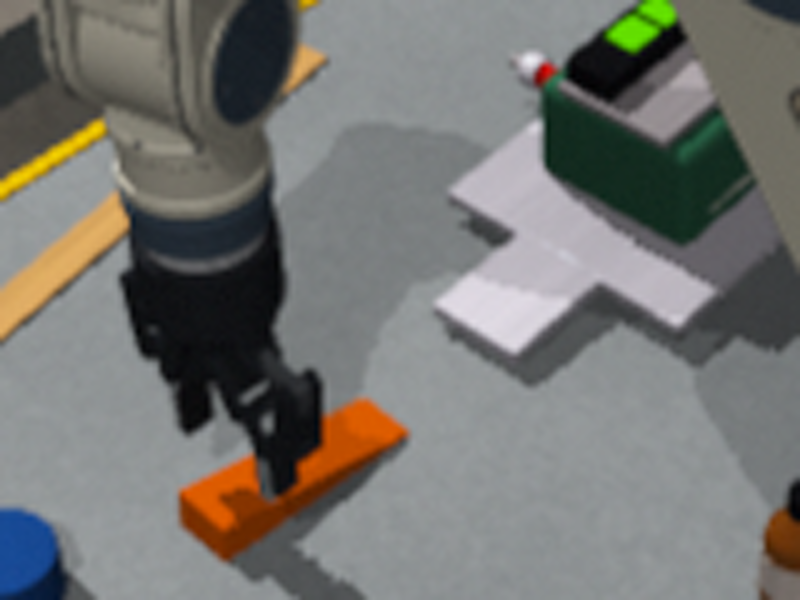

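Call:
send_rows(moves=[-0.007, 0.001, 0, -0.001, 0.0035, 0.03, 0.5, -0.007, 0.001, 0, -0.001, 0.0035, 0.046, 0.5, -0.007, 0.001, 0, -0.001, 0.0035, 0.0475, 0.5, -0.007, 0.001, 0, -0.001, 0.0035, 0.0475, -1, -0.007, 0.001, 0, -0.001, 0.0035, 0.0475, -1, -0.007, 0.001, 0, -0.001, 0.0035, 0.0475, -1, -0.007, 0.001, 0, -0.001, 0.0035, 0.0475, -1], newtons=40)

```text
clock: 9.82
tcp_pos: [0.6299, 0.2299, 0.007]
eef_rot: [2.277, 2.159, 0.008]
wrist_force: [-0.2, -1.1, 5.8]
width: 0.456
```

Run:
```python
from h import *
st()
# push line: end mid (0.6203,0.040), inward heading h
h=np.radians(-88.6); d=np.array([np.cos(h),np.sin(h)]); E=np.array([.6203,.040])
for ins in(-.01,.03,.06,.08,.093):  # thin end depth beyond tongue end
    g=E+d*(ins-.115); print(ins,g,*rel(*g,.004,1.4))
c=eyes.capture("side"); crop(c,"s10",220,140,380,260,5)
```

```text
t 9.82 tcp [0.6299 0.2299 0.007 ] yhead -3.045037605211214 z [ 0.006   0.0007 -1.    ] F [-0.152  -1.0762  5.8279] w 0.45565958605242696 q [ 0.2253  0.5867 -0.0432  0.9349 -0.0007  1.8492]
-0.01 [0.6172 0.165 ] [ 0.006  -0.0008 -0.0776] [-0.0655 -0.0092  0.0029]
0.03 [0.6182 0.125 ] [ 0.006  -0.0008 -0.0776] [-0.1054 -0.0061  0.0029]
0.06 [0.619 0.095] [ 0.006  -0.0008 -0.0776] [-0.1353 -0.0038  0.0029]
0.08 [0.6194 0.075 ] [ 0.006  -0.0008 -0.0776] [-0.1553 -0.0022  0.0029]
0.093 [0.6198 0.062 ] [ 0.006  -0.0008 -0.0776] [-0.1682 -0.0012  0.0029]
```

View pics/s10.png

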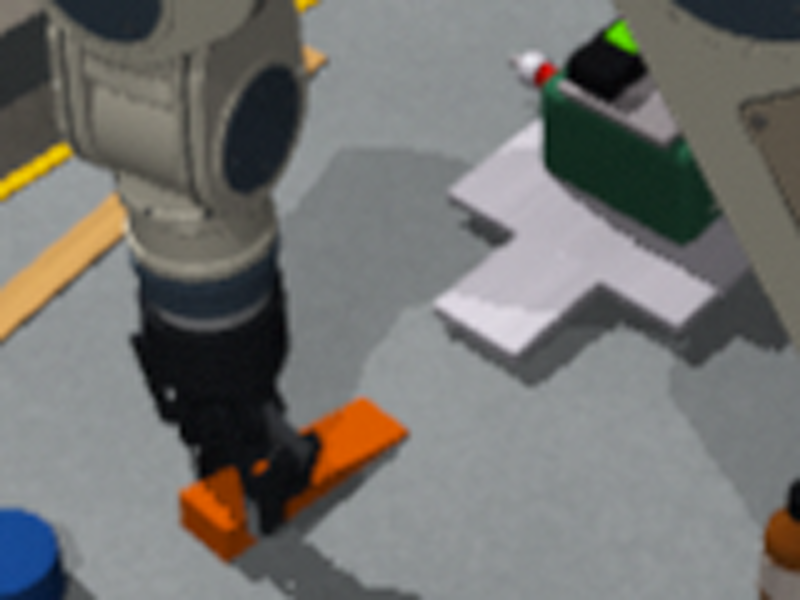

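Gripped at 38.7 mm. Next I'll slide it to the start of the insertion, aligned with the tongue.

Call:
send_rows(moves=[0, 0, -0.04, -0.02, -0.005, -0.001, -1, 0, 0, -0.078, -0.045, -0.009, -0.001, -1, 0, 0, -0.078, -0.0655, -0.009, 0, -1, 0, 0, -0.078, -0.0655, -0.009, 0, -1])

```text
clock: 10.38
tcp_pos: [0.6177, 0.1636, 0.0071]
eef_rot: [2.194, 2.243, 0.007]
wrist_force: [0.6, -0.6, 0.0]
width: 0.455
```

Run:
```python
from h import *
st()
c=eyes.capture("side"); crop(c,"s11",240,120,400,240,5)
c=eyes.capture("top"); cv2.imwrite("pics/t11.png",c["img"][:,:,::-1])
```

```text
t 10.38 tcp [0.6177 0.1636 0.0071] yhead 1.265849838631978 z [ 0.0062  0.0006 -1.    ] F [ 0.6289 -0.5576  0.0072] w 0.4545248656033202 q [ 0.1278  0.5408 -0.1316  0.8921 -0.0002  1.6765]
```

View pics/s11.png

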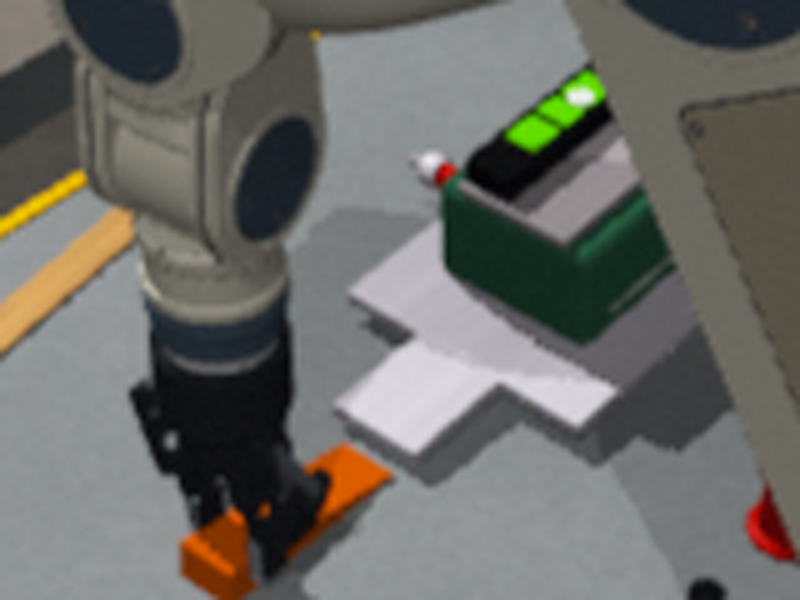

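View pics/t11.png

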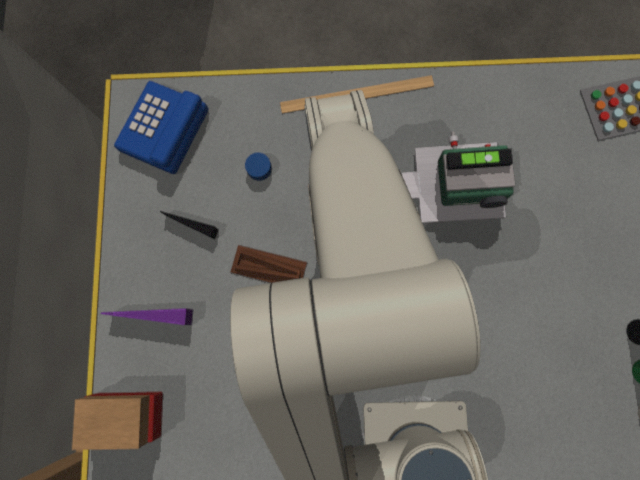

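Run:
```python
from h import *
s=eyes.capture("side")
P=lambda a,b,z:plane(s,240+a/5,120+b/5,z)
print("wedge thin",P(346,443,.003),P(392,475,.003),"thick top near",P(215,592,.027))
print("tongue end top",P(335,408,.018),P(417,455,.018),"root",P(412,335,.0205),P(500,387,.0205))
```

```text
wedge thin [0.6355 0.0492 0.003 ] [0.5961 0.0505 0.003 ] thick top near [0.5915 0.2019 0.027 ]
tongue end top [0.6506 0.0424 0.018 ] [0.5862 0.0389 0.018 ] root [ 0.6583 -0.036   0.0205] [ 0.5863 -0.0371  0.0205]
```

Aligned: thin end mid x=0.616 against tongue about 0.619. Now I'll push in stages.

Call:
send_rows(moves=[0, 0, 0, -0.012, 0.002, 0, -1, 0, 0, 0, -0.024, 0.002, 0, -1, 0, 0, 0, -0.034, 0.002, 0, -1, 0, 0, 0, -0.044, 0.002, 0, -1, 0, 0, 0, -0.054, 0.002, 0, -1, 0, 0, 0, -0.062, 0.002, 0, -1, 0, 0, 0, -0.07, 0.002, 0, -1, 0, 0, 0, -0.07, 0.002, 0, -1], newtons=70)

```text
clock: 11.52
tcp_pos: [0.6215, 0.0952, 0.0072]
eef_rot: [2.192, 2.246, 0.01]
wrist_force: [-0.7, 4.5, 3.5]
width: 0.445
```

Run:
```python
from h import *
st()
s=eyes.capture("side"); crop(s,"s12",240,120,400,240,5)
t=eyes.capture("top"); crop(t,"t12",420,130,530,210,7)
```

```text
t 11.53 tcp [0.6215 0.0952 0.0072] yhead 1.3951625721591547 z [ 0.0067  0.0021 -1.    ] F [-0.6541  4.5036  3.5205] w 0.44504481531996215 q [ 0.0177  0.5258 -0.16    0.8783  0.002   1.5642]
```

View pics/s12.png

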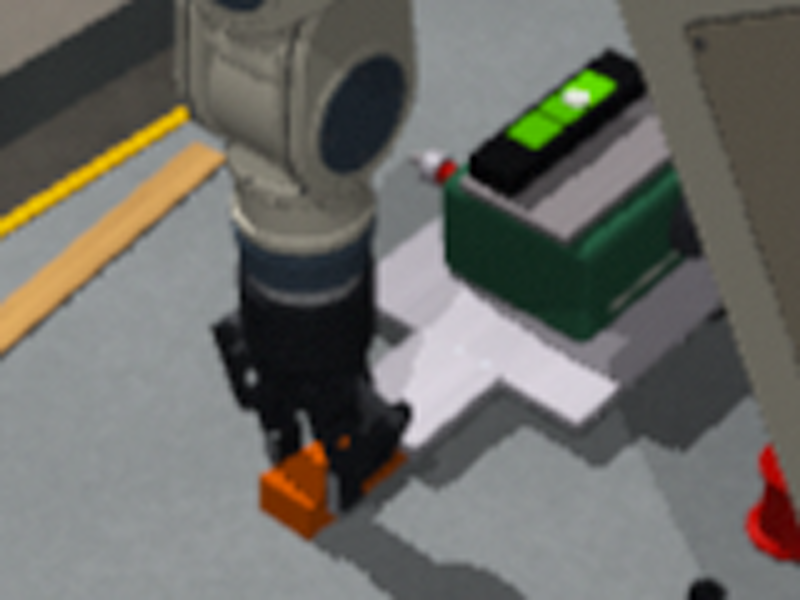

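View pics/t12.png

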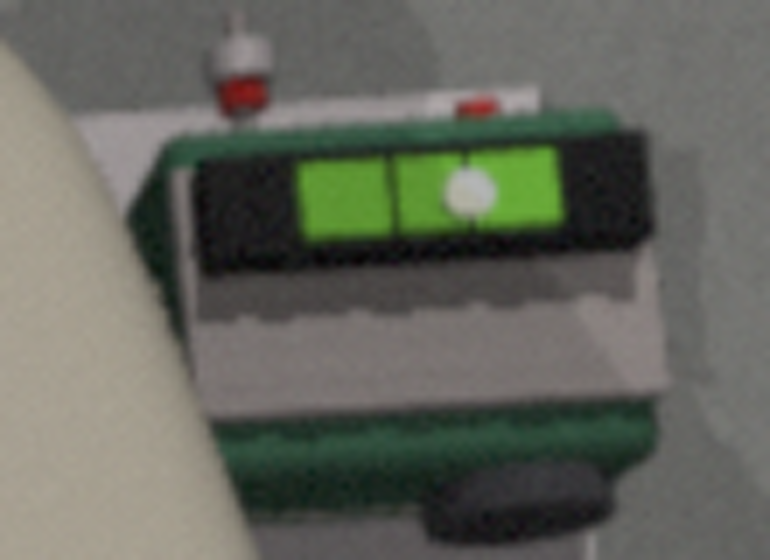

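Bubble at crop px 470, with lines at 394 and 468: about -12 mm and moving the right way. I'll continue.

Call:
send_rows(moves=[0, 0, 0, -0.008, 0, 0, -1, 0, 0, 0, -0.015, 0, 0, -1, 0, 0, 0, -0.022, 0, 0, -1, 0, 0, 0, -0.022, 0, 0, -1, 0, 0, 0, -0.022, 0, 0, -1, 0, 0, 0, -0.022, 0, 0, -1, 0, 0, 0, -0.022, 0, 0, -1])

```text
clock: 12.5
tcp_pos: [0.6219, 0.0733, 0.0072]
eef_rot: [2.192, 2.246, 0.009]
wrist_force: [-0.4, 4.6, 3.8]
width: 0.447
```

```bash
cat >> h.py <<'E'
def bubble(c,box):
    x0,y0,x1,y1=box; im=c["img"][y0:y1,x0:x1].astype(float)
    r,g,b=im[...,0],im[...,1],im[...,2]
    gr=((g>110)&(g-b>70)).astype(np.uint8); n,l,stt,_=cv2.connectedComponentsWithStats(gr)
    pale=(b>110)&(abs(g-b)<60)
    # vial region = min-area rect of green
    ys,xs=np.nonzero(gr); rect=cv2.minAreaRect(np.stack([xs,ys],1).astype(np.float32))
    bx=cv2.boxPoints(rect); m=np.zeros(gr.shape,np.uint8); cv2.fillConvexPoly(m,bx.astype(np.int32),1)
    w=np.clip(b-90,0,None)*m*pale; yy,xx=np.mgrid[:gr.shape[0],:gr.shape[1]]
    ub=np.array([(w*xx).sum(),(w*yy).sum()])/w.sum()
    e=[bx[1]-bx[0],bx[2]-bx[1]]; e=max(e,key=np.linalg.norm); L=np.linalg.norm(e); e/=L
    if e[0]>0: e=-e   # toward tongue = left in both images
    return "len",L,"bubble off px",(ub-np.array(rect[0]))@e,"frac",(ub-np.array(rect[0]))@e/L, "area",w.astype(bool).sum()
E
python3 - <<'E'
from h import *
st()
s=eyes.capture("side"); crop(s,"s13",240,120,400,240,5)
t=eyes.capture("top"); crop(t,"t13",420,130,530,210,7)
print(bubble(t,(440,145,520,170))); print(bubble(s,(330,125,370,160)))
E
```

```text
t 12.5 tcp [0.6219 0.0733 0.0072] yhead 1.4074130665389835 z [ 0.0065  0.0017 -1.    ] F [-0.3564  4.5746  3.8059] w 0.44740108853621524 q [-0.0175  0.5223 -0.1665  0.8755  0.0019  1.5288]
('len', np.float32(36.166454), 'bubble off px', np.float64(-2.214215052161865), 'frac', np.float64(-0.06122289547284047), 'area', np.int64(41))
('len', np.float32(21.949587), 'bubble off px', np.float64(-2.2616412699881985), 'frac', np.float64(-0.10303798807511642), 'area', np.int64(14))
```

View pics/s13.png

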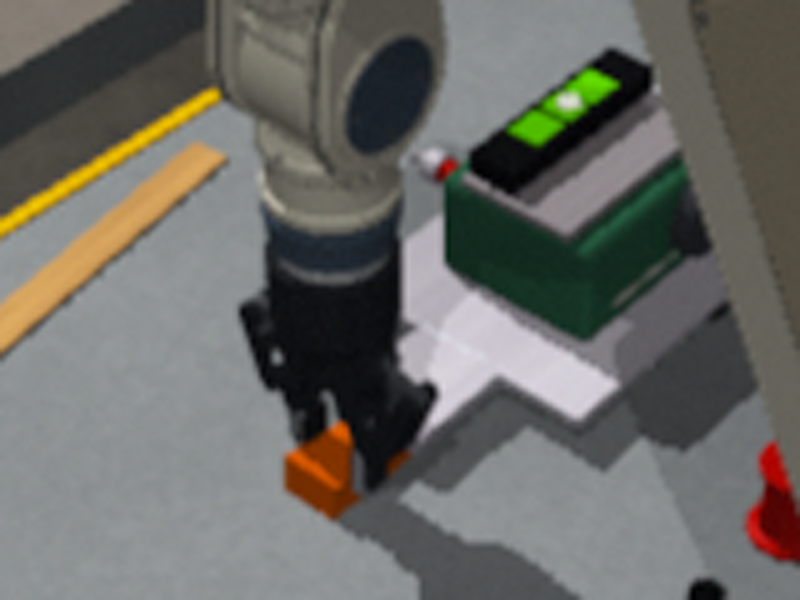

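View pics/t13.png

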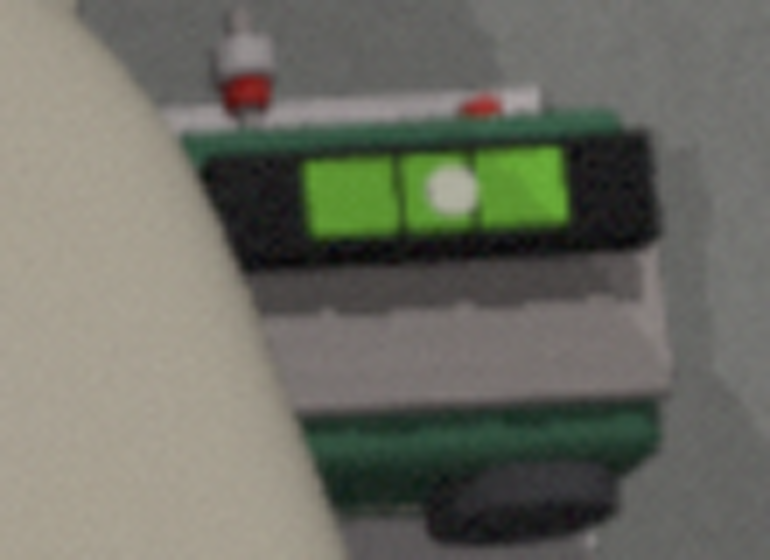

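Bubble px 452, line centre 437.5: about -4.5 mm. I'll push 13 mm more and let it settle.

Call:
send_rows(moves=[0, 0, 0, -0.006, 0, 0, -1, 0, 0, 0, -0.011, 0, 0, -1, 0, 0, 0, -0.013, 0, 0, -1, 0, 0, 0, -0.013, 0, 0, -1, 0, 0, 0, -0.013, 0, 0, -1, 0, 0, 0, -0.013, 0, 0, -1, 0, 0, 0, -0.013, 0, 0, -1])

```text
clock: 13.48
tcp_pos: [0.6223, 0.0609, 0.0072]
eef_rot: [2.191, 2.247, 0.01]
wrist_force: [-0.2, 7.5, 4.3]
width: 0.446
```

Run:
```python
from h import *
st()
s=eyes.capture("side"); crop(s,"s14",240,120,400,240,5)
t=eyes.capture("top"); crop(t,"t14",440,140,520,175,10)
```

```text
t 13.47 tcp [0.6223 0.0609 0.0072] yhead 1.4320605538270659 z [ 0.0067  0.0027 -1.    ] F [-0.1721  7.531   4.3259] w 0.4462464785746644 q [-0.038   0.5209 -0.1693  0.8741  0.003   1.5078]
```

View pics/s14.png

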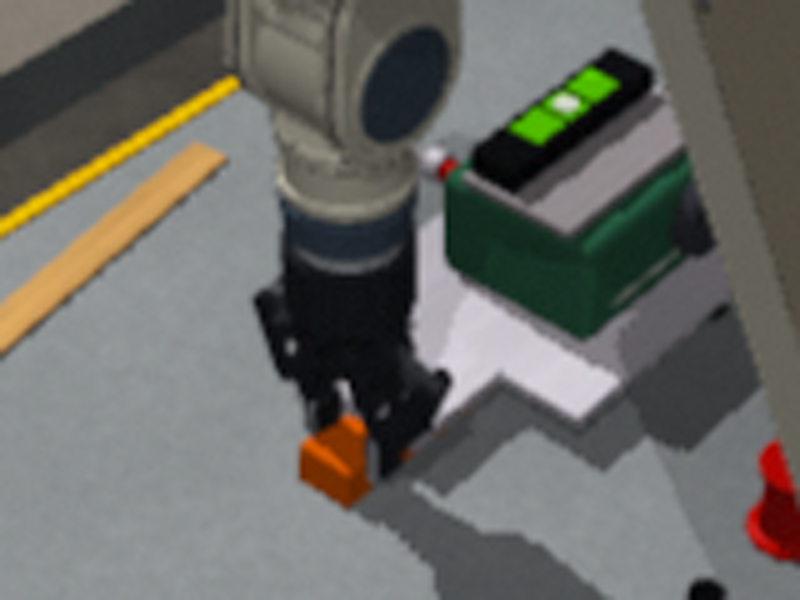

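View pics/t14.png

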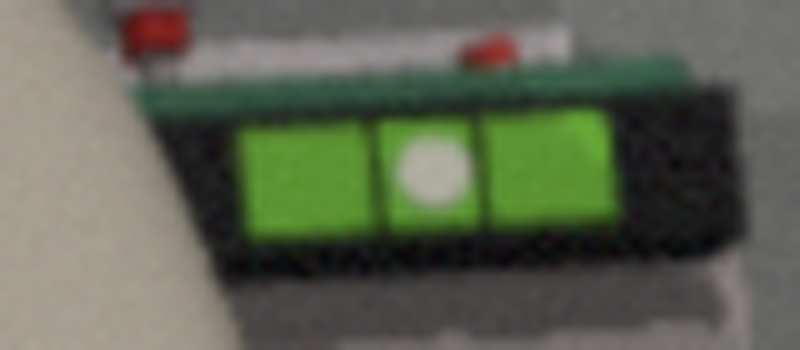

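Bubble px 434 against centre 428: about -1.3 mm. I'll push 5 mm more.

Call:
send_rows(moves=[0, 0, 0, -0.003, 0, 0, -1, 0, 0, 0, -0.005, 0, 0, -1, 0, 0, 0, -0.005, 0, 0, -1, 0, 0, 0, -0.005, 0, 0, -1, 0, 0, 0, -0.005, 0, 0, -1, 0, 0, 0, -0.005, 0, 0, -1])

```text
clock: 14.32
tcp_pos: [0.6224, 0.0566, 0.0072]
eef_rot: [2.192, 2.248, 0.012]
wrist_force: [-0.5, 8.7, 3.6]
width: 0.449
```

Run:
```python
from h import *
st()
s=eyes.capture("side"); crop(s,"s15",330,120,380,160,15)
t=eyes.capture("top"); crop(t,"t15",440,140,520,175,10)
```

```text
t 14.32 tcp [0.6224 0.0566 0.0072] yhead 1.4574967800733118 z [ 0.0067  0.004  -1.    ] F [-0.5384  8.6581  3.6034] w 0.4485527279164529 q [-0.0456  0.5204 -0.1702  0.8737  0.0043  1.4998]
```

View pics/s15.png

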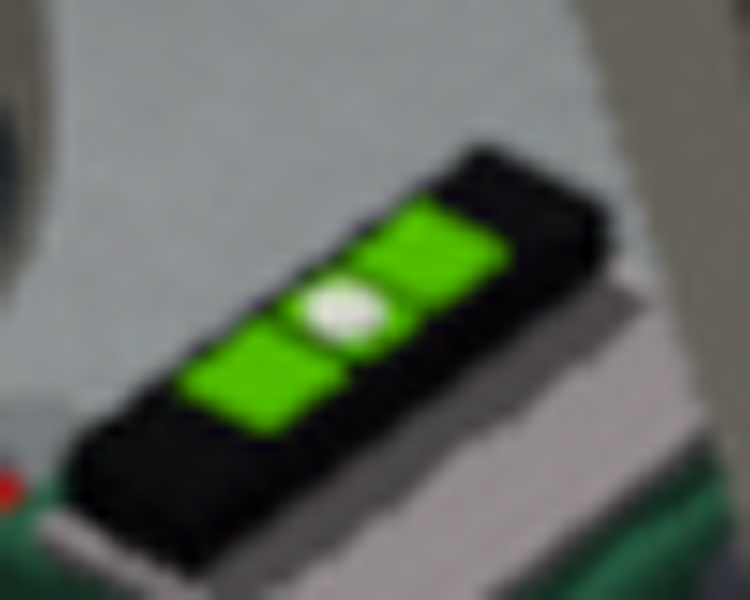

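View pics/t15.png

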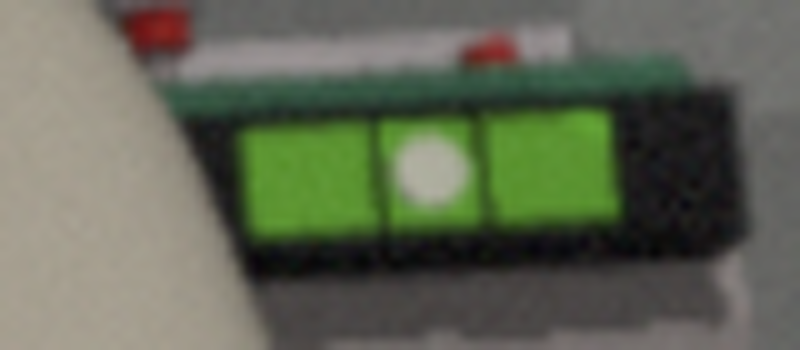

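```bash
cat >> h.py <<'E'
def prof(c,p0,p1,half,n=160,show=True):
    """green-channel profile along image line p0->p1, averaged over +-half px"""
    p0,p1=np.array(p0,float),np.array(p1,float); e=(p1-p0)/np.linalg.norm(p1-p0); nn=np.array([-e[1],e[0]])
    tt=np.linspace(0,np.linalg.norm(p1-p0),n); out=[]
    for ch in range(3):
        im=c["img"][...,ch].astype(np.float32); a=0
        ks=np.linspace(half[0],half[1],9)
        for k in ks:
            P=p0+tt[:,None]*e+k*nn; a=a+cv2.remap(im,P[:,0].astype(np.float32)[None],P[:,1].astype(np.float32)[None],cv2.INTER_LINEAR)[0]
        out.append(a/9)
    return tt,np.array(out)
E
python3 - <<'E'
from h import *
def com(t,w): return (t*w).sum()/w.sum()
for k in range(2):
    c=eyes.capture("top")
    # vial ends crop10: (240,183)->(618,163)
    p0=(440+240/10,140+183/10);p1=(440+618/10,140+163/10)
    tl,L=prof(c,p0,p1,(3,5)); tb,B=prof(c,p0,p1,(-2,2))
    tu,U=prof(c,p0,p1,(-5,-3.5))
    for tt,X in((tl,L),(tu,U)):
        g=X[1]; med=np.median(g); r=[]
        for lo,hi in((10,18),(21,28)):
            m=(tt>lo)&(tt<hi); w=np.clip(med*0.92-g,0,None)*m; r.append(com(tt,w))
        print("lines",r,np.mean(r))
    b=B[2]; m=(tb>14.8)&(tb<23.5); w=np.clip(b-np.median(b)-30,0,None)*m; x=com(tb,w)
    print("bubble",x)
E
```

```text
lines [np.float64(13.621046664335381), np.float64(24.183742080179016)] 18.9023943722572
lines [np.float64(13.110090833360019), np.float64(23.591657901723938)] 18.350874367541977
bubble 18.627542482231433
lines [np.float64(13.638100746952759), np.float64(24.18389154009033)] 18.910996143521544
lines [np.float64(13.11385993747985), np.float64(23.598403047054983)] 18.356131492267416
bubble 18.55935644143277
```

Bubble is centred to within about 0.1 mm. Now I'll release, leaving the arm in place.

Call:
send_rows(moves=[0, 0, 0, 0, 0, 0, 0.05, 0, 0, 0, 0, 0, 0, 0.3, 0, 0, 0, 0, 0, 0, 0.4, 0, 0, 0, 0, 0, 0, 0.4, 0, 0, 0, 0, 0, 0, 0.4, 0, 0, 0, 0, 0, 0, 0.4])

```text
clock: 15.28
tcp_pos: [0.6224, 0.0565, 0.0072]
eef_rot: [2.192, 2.248, 0.012]
wrist_force: [1.0, 0.7, 0.4]
width: 0.704
```

```bash
cat > b.py <<'E'
from h import *
def com(t,w): return (t*w).sum()/w.sum()
def bub():
    c=eyes.capture("top")
    p0=(440+240/10,140+183/10);p1=(440+618/10,140+163/10); C=[]
    for h in((3,5),(-5,-3.5)):
        tt,X=prof(c,p0,p1,h); g=X[1]; med=np.median(g)
        for lo,hi in((10,18),(21,28)):
            m=(tt>lo)&(tt<hi); C.append(com(tt,np.clip(med*0.92-g,0,None)*m))
    tb,B=prof(c,p0,p1,(-2,2)); b=B[2]; m=(tb>14)&(tb<23.5)
    x=com(tb,np.clip(b-np.median(b)-30,0,None)*m); sp=((C[1]-C[0])+(C[3]-C[2]))/2
    print("bubble mm (+ = towards tongue)",-(x-np.mean(C))/sp*23,C,x)
    return c
E
python3 - <<'E'
from b import *
st(); bub(); c=bub()
crop(c,"t16",440,140,520,175,10)
s=eyes.capture("side"); crop(s,"s16",240,120,400,240,5)
E
```

```text
t 15.28 tcp [0.6224 0.0565 0.0072] yhead 1.4539277092768814 z [ 0.0067  0.0039 -1.    ] F [0.9836 0.6839 0.4283] w 0.7035638583554945 q [-0.0456  0.5204 -0.1702  0.8737  0.0042  1.4998]
bubble mm (+ = towards tongue) 0.16622428936532782 [np.float64(13.63710000005854), np.float64(24.173447543542817), np.float64(13.09686948553513), np.float64(23.60824617871768)] 18.552858345354906
bubble mm (+ = towards tongue) 0.1506524962425396 [np.float64(13.595455799763664), np.float64(24.178133275058965), np.float64(13.11404515520491), np.float64(23.580425314784133)] 18.548078080197552
```

View pics/s16.png

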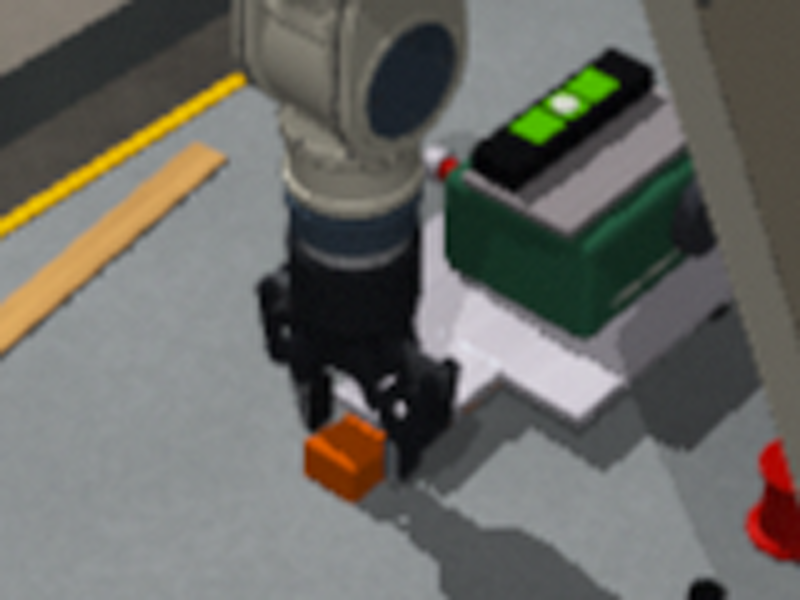

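View pics/t16.png

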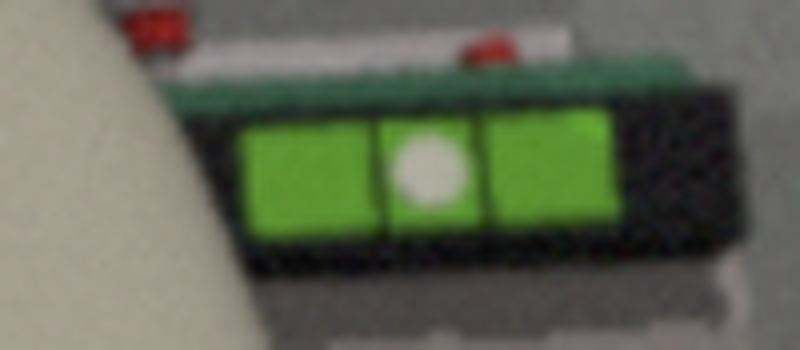

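Still centred (+0.15 mm) with nothing gripping it. I'll retreat upward and away.

Call:
send_rows(moves=[0, 0, 0, 0.005, 0, -0.02, 0.4, 0, 0, 0, 0.015, 0, -0.06, 0.4, 0, 0, 0, 0.06, 0, -0.11, 0.4, 0, 0, 0, 0.12, 0, -0.16, 0.4, 0, 0, 0, 0.18, 0, -0.18, 0.4, 0, 0, 0, 0.22, -0.03, -0.18, 0.4, 0, 0, 0, 0.22, -0.06, -0.18, 0.4, 0, 0, 0, 0.22, -0.06, -0.18, 0.4])

```text
clock: 16.42
tcp_pos: [0.5537, 0.2753, 0.1883]
eef_rot: [2.189, 2.251, 0.012]
wrist_force: [0.4, 1.0, 0.3]
width: 0.699
```

Run:
```python
from b import *
st(); bub(); c=bub()
cv2.imwrite("pics/t17.png",c["img"][:,:,::-1])
s=eyes.capture("side"); crop(s,"s17",240,120,440,270,4)
```

```text
t 16.43 tcp [0.5537 0.2753 0.1883] yhead 1.6051230660934312 z [ 0.0069  0.004  -1.    ] F [0.4345 0.9858 0.3141] w 0.6990857073912098 q [0.3251 0.3844 0.0969 1.2755 0.0016 1.8679]
bubble mm (+ = towards tongue) 0.15436478410505158 [np.float64(13.640676733832748), np.float64(24.17043620948889), np.float64(13.097698564442881), np.float64(23.588725818515115)] 18.553843696673106
bubble mm (+ = towards tongue) 0.1591926398399423 [np.float64(13.625557258511543), np.float64(24.176493809601986), np.float64(13.086894779275223), np.float64(23.58700711369309)] 18.54613667410777
```

View pics/s17.png

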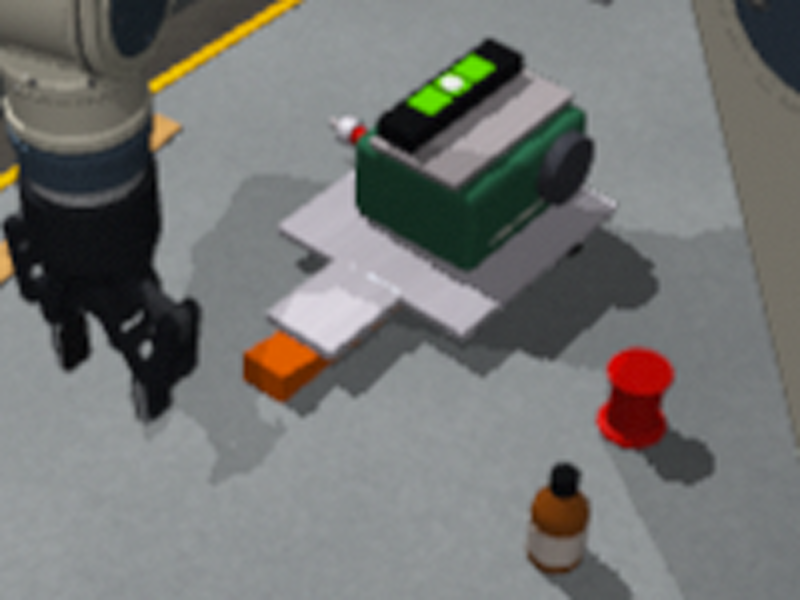

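View pics/t17.png

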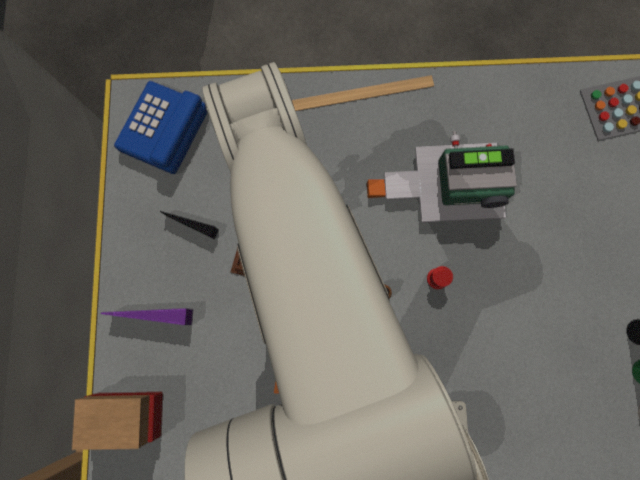

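The wedge carries the tongue, centred under it, and the spool and oil bottle are in place. I'll check the tin quickly, then hand in.

Run:
```python
from h import *
s=eyes.capture("side")
a=s["img"].astype(int)
b=cv2.imread("pics/side0.png")[:,:,::-1].astype(int)
for n,(x0,y0,x1,y1) in dict(tin=(203,238,238,270),oil=(370,233,390,265),spool=(386,204,411,234)).items():
    print(n,abs(a-b)[y0:y1,x0:x1].mean(), a[y0:y1,x0:x1].mean((0,1)))
st()
print(ticket.close_job())
```

```text
tin 13.030654761904762 [ 81.9786 101.3598 128.4116]
oil 12.273958333333333 [105.5625  95.4328  87.3125]
spool 6.394666666666667 [125.5147  65.6747  65.1253]
t 16.62 tcp [0.5564 0.2738 0.1875] yhead 1.4042237196795284 z [ 0.007   0.0039 -1.    ] F [0.7476 0.4268 0.1174] w 0.6997282868121154 q [0.3213 0.3876 0.0999 1.2753 0.0015 1.8676]
the job is handed in; nothing more can be done
None
```

The job is done and handed in at about 16.6 s of the 58 s allowed. I took the orange wedge out of its holder, stood it on edge on the bench, released it and tipped it flat. I then gripped it again across its width and pushed it thin end first under the tongue. After that I let go and backed the arm away.

**Bubble:** in the top camera it sat within 0.2 mm of the midpoint between the two lines, both with the gripper open beside the wedge and after the arm had left.

**Wedge:** in the side and top pictures it lies flat and carries the tongue near its middle. The robot touches nothing.

**Spool and oil bottle:** the spool is where it started in both views. The oil bottle looks unmoved in the side view but is mostly hidden by the arm in the last top view.

**Tin:** it was hidden by the arm in the last top view. In its place I compared the side image before and after, which gave mean pixel differences of 13 for the tin, 12 for the oil bottle and 6 for the spool. Shadow and lighting changes contribute to those values, so the comparison does not settle it. The last pictures showing the tin, taken as I gripped the wedge again and began sliding it towards the tongue, had it in place. The planned path after that kept the gripper clear of it.

**Forces:** wrist forces I read at the end of each move stayed under about 10 N.

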